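# Free the stiff catch of a sample case and hold its lid open

### The arm

A 6-joint arm with a two-finger parallel gripper is mounted at the origin on the work surface. World frame = base frame: x ahead of the robot, y to its left, z up, the work surface at z = 0. Lengths are in mm, angles in rad, forces in N, time in s.
With the tool pointing down it reaches from about 350 to 975 mm from the base axis. Payload 17.4 kg.
Tool frame: the origin (TCP) lies midway between the tips of the shut fingers; the grasp point (between the pads) lies 19 mm behind it; z points along the fingers, y is the line along which they close (so a half turn about z gives the same grasp; the last joint's range is limited). The gripper opens to 85 mm and grips with 20 to 120 N. Pads are 22 mm wide; open, the fingers measure 114 mm over their backs; the gripper's body (76 mm by 85 mm) begins 54 mm behind the grasp point. The pads swing forward as they close: fully open they stand 13 mm farther back than shut.
Start: joints at [1.171, 0.116, 1.442, -0, 1.584, -0.038], TCP at [238.93, 631.304, 231.303] pointing down, gripper open.
Joint ranges: [-2.83, 2.83], [-0.83, 2.19], [0.07, 2.5], [-1.14, 4.28], [0.01, 3], [-2.97, 2.97]. Speed limits (rad/s): [1.89, 1.89, 2.22, 3.14, 3.14, 3.14].

### API

Orientations are given as a unit quaternion [w, x, y, z].
In Python, from plant import get_state, grab_frame, camera_params, job_done, search_frame, trace, landmark_of gives the robot as it stands.
- The arm moves only by the tool send_rows, never from a script. Its argument "targets" is a list of rows, each an object of numbers: "ax", "ay", "az": the turn, a rotation vector about the tool's x, y, z in degrees; "tx", "ty", "tz": the shift along the tool's x, y, z in mm; "fingers": the closure in counts, from 0 (fully open) to 255 (shut). In form: [{"ax": .., "ay": .., "az": .., "tx": .., "ty": .., "tz": .., "fingers": ..}, ...]. A call has 1 to 8 rows; each row shifts and turns the commanded pose from where the row before left it, along the tool's axes as they then stand; what a row does not reach is not made up. A row lasts 1/10 s, in which the tool goes at most 50 mm and 8.59 degrees, less where a joint would pass 70% of its speed; a pose out of reach is approached as far as the arm can. A call is refused whole if a number of a shift passes 50 or a number of a turn 8.59, either way. A call with a gripper value outside its range is refused whole. The fingers move at their own pace and stop on an object; "squeeze" is the grip in N (left out, the last holds). Time passes only in rows, so rows that do not move let the fingers close. It gives the time, the measured TCP pose, the force, the opening and the grip force at its end, in the units of the state.
- get_state(): the state, without advancing time (a new reading comes with each control period).
- grab_frame(name): name is "scene" or "top"; returns the picture (480x640x3 uint8, red, green, blue); there is no depth.
- camera_params(name): a dict with "fx", "fy", "cx", "cy" (pixels), "R" (3x3) and "t" (3): a world point X has camera coordinates R X + t. Camera axes: x right, y down, z forward; pixel columns grow to the right and rows downward; lengths in mm; the calibration is good to about 2 mm. A picture is of the moment at which its call begins. camera_params takes no time and is no camera call.
- job_done(): hands the job in; it is judged then, once.
Trained networks look in the newest picture that a camera, given by its name, has taken for a name from the list of things; names that differ only in an ending like _2 or _b are one class to them, and where a whole thing is asked for, a point or a joint stands for the part that bears it (a point fixed in the world has none). Each returns a list of dicts, best first, with "conf" (0 to 1); they miss things now and then, are a little off and sometimes report something else, mostly with a low value. They report only what shows in the picture. A call takes as long as a camera call. They do not tell look-alikes from the thing itself.
- search_frame(camera, thing): "rect" ([left, top, width, height] in pixels, round what is visible of it).
- trace(camera, thing): "region" (480x640 bool, what is visible of it) and "rect" ([left, top, width, height] in pixels, round what is visible of it).
- landmark_of(camera, thing): "xy" ([column, row] in pixels: a listed point, or the origin of a listed thing).
The state is a dict: "time": time; "q": joint angles; "dq": joint speeds; "tau": joint torques, N m; "position": TCP position; "orientation": TCP orientation; "force": force on the tool from outside, world axes, zero at the start; "wrist_torque": the same for the moment, N m; "finger_gap": opening from 0.0 (shut) to 1.0 (fully open); "grip_force": force on a finger pad.
Only numpy, scipy, OpenCV 4.12 (cv2) and the standard library are available. Lean on these libraries where they do the work, as an engineer would, in place of code of your own. Each camera call takes 0.05 s, during which the arm holds its last target. There are 200 camera calls.

### The job

The yellow rock-sample case has a stiff catch and its lid has lost its stay. With the mallet (not with the gripper), knock the red catch pin down to its stop, then put the mallet back down on the bench, clear of the case. Then lift the lid, whose handle is the black bar, and finish with the robot still holding it, the lid open at 50 degrees and still; do not let go, and leave the two loose rocks and the jar where they are.

Things in the scene. Friction and masses are not known exactly. Their poses are not given: they have to be found in the camera images.
- case: Yellow rugged case fixed to the bench, 200 (x) by 280 (y) mm, 138 mm high with its lid shut; origin at the centre of its underside, z up, its front (catch and lid bar) faces its own -x. The black catch housing stands in front of the front face at x -149..-112, y -107..-63 mm, up to z 136 mm.
- lid_angle (a joint): Lid angle in rad: 0 shut, grows as the front edge rises about the hinge at the far (+x) rim, up to 1.9. The lid (360 g with its bar) falls shut by its own weight when let go. It is locked (a little free play) until the catch pin has gone down more than about 8 mm; 50 degrees is 0.873.
- lid_hinge (a point): Point on the lid's hinge line, mid-width: at x +100, y 0, z 110 mm in the case's frame. The hinge line runs along the case's y. Does not move with the lid.
- lid: The yellow lid, 200 by 280 by 25 mm, with its bar; origin on the hinge line, mid-width, axes those of the case when shut; turns with the lid.
- lid_grip (a point): Middle of the axis of the lid bar: a black round bar of 12 mm diameter and 120 mm long, along the case's y, carried by two arms 47 mm in front of the lid's front edge (free gap behind the bar 41 mm, 108 mm between the arms). With the lid shut this point lies at x -147, y +45, z 122 mm in the case's frame, that is 247 mm in front of and 12 mm above the hinge line. Turns with the lid.
- pin_depth (a joint): How far the catch pin has been driven down, in m: 0 up, 0.012 at its stop. Sprung and stiff: takes 7 to 10 N to push, and stays down where it is left.
- pin: Red head of the catch pin, 16 mm diameter, 14 mm high, on top of the catch housing; origin at the centre of its underside. Moves straight down 12 mm.
- pin_top (a point): Centre of the red pin's top face: at x -131, y -85 mm in the case's frame, z 150 mm when up and 138 mm at its stop, 2 mm above the housing's bush of 28 mm diameter.
- mallet: Loose 340 g mallet standing on one striking face: upright round head, 44 mm diameter, 64 high, blue with black rubber faces; flat-sided wooden handle, 20 mm wide, 24 high, leaving the head sideways along its own -x, 20 to 155 mm from the head axis, centred 32 mm above the lower face. Origin: centre of the lower face, z up the head axis. Stands by itself when set down upright.
- mallet_head (a point): Centre of the mallet's head, 32 mm above the lower face.
- mallet_grip (a point): Point to grip on the mallet's handle, on the handle's axis, 55 mm from the head's axis (x -55, z 32 mm in the mallet's frame).
- red_rock: Loose brick-red rock, about 70 mm across and 44 mm high; origin under its centre. Leave alone.
- grey_rock: Loose grey rock, about 52 mm across and 34 mm high; origin under its centre. Leave alone.
- jar: Loose jar with orange cap, 60 mm diameter, 85 mm high; origin under its centre. Leave alone.
Not all that is in view belongs to the job. What is meant by the mallet is not purple, and is the smaller of those in its own colour.

How it is judged:
By the outcome, as a careful person would: the job done as asked, in the order asked, and still so for the second after the job is handed in, while the arm keeps its last pose, push and grip.
It also fails if it takes over 64 s, if anything falls off the work surface, if the arm or the gripper's body presses on something with over 40 N, if the wrist force passes 120 N, or if a joint passes its speed limit or range.

## Working session

There is one attempt and no reset: what is moved stays moved. The work goes in short steps, Python scripts to look and compute and a tool call to move; the robot and the scene stay as the last step left them, time stands still between calls to the robot, and variables do not carry over. Pictures are saved under pics/ and viewed, at most 10 in all, crops included, and the job is handed in when it is done.

Besides the shell and the picture viewer there is one more tool, called by a JSON object that holds its "op" and its "data", one argument or row to a line. send_rows: Moves the arm, as the interface text tells. Its arguments: {"type":"object","properties":{"targets":{"type":"array","items":{"type":"object","properties":{"ax":{"type":"number"},"ay":{"type":"number"},"az":{"type":"number"},"tx":{"type":"number"},"ty":{"type":"number"},"tz":{"type":"number"},"fingers":{"type":"number"}}}},"squeeze":{"type":"number"}},"required":["targets"]}

```bash
mkdir -p pics; ls; python3 - <<'E'
from plant import *
import cv2,numpy as np
for c in("scene","top"):
    im=grab_frame(c); cv2.imwrite(f"pics/{c}0.png",im[:,:,::-1]); p=camera_params(c)
    print(c,p)
    for t in("mallet","mallet_grip","mallet_head","pin_top","lid_grip","lid_hinge","case","jar","red_rock","grey_rock"):
        print(t,[(np.round(d["xy"]).tolist(),round(d["conf"],2)) for d in landmark_of(c,t)][:4])
s=get_state();print(s)
E
```

```text
pics
scene {'fx': 499.6351480465483, 'fy': 499.6351480465483, 'cx': 307.9516092104964, 'cy': 234.58381731817553, 'R': array([[ 7.27526642e-01,  6.86078913e-01, -8.42432866e-04],
       [ 6.01057280e-01, -6.37959740e-01, -4.81391229e-01],
       [-3.30809810e-01,  3.49718595e-01, -8.76505433e-01]]), 't': array([-458.13738119, -186.40856966, 1346.38493335])}
mallet [([236.0, 201.0], 0.76), ([411.0, 119.0], 0.69), ([329.0, 186.0], 0.64)]
mallet_grip [([320.0, 166.0], 0.78), ([406.0, 132.0], 0.65), ([255.0, 185.0], 0.56)]
mallet_head [([329.0, 175.0], 0.81), ([416.0, 111.0], 0.77), ([233.0, 197.0], 0.67), ([148.0, 345.0], 0.53)]
pin_top [([203.0, 291.0], 0.64)]
lid_grip [([246.0, 252.0], 0.81)]
lid_hinge [([311.0, 350.0], 0.59)]
case [([282.0, 327.0], 0.57)]
jar [([391.0, 224.0], 0.93), ([247.0, 251.0], 0.4)]
red_rock [([149.0, 346.0], 0.85), ([396.0, 224.0], 0.16)]
grey_rock [([173.0, 422.0], 0.67)]
top {'fx': 449.5017183346996, 'fy': 449.5017183346996, 'cx': 315.3306617208521, 'cy': 238.91056210272697, 'R': array([[-0.01656733, -0.99986068,  0.00203716],
       [-0.98597765,  0.0159988
[... 614 characters left out ...]
2.0], 0.47)]
{'time': 1.1, 'q': array([ 1.17119136e+00,  1.16023492e-01,  1.44160618e+00,  1.17573191e-05,
        1.58399651e+00, -3.78136670e-02]), 'dq': array([ 0.00116361, -0.00067411,  0.00147906,  0.00082083, -0.00147226,
        0.00036399]), 'tau': array([ 9.29464877e-04, -7.31778145e+01, -6.32618308e+01, -7.53130780e-05,
        8.43926628e-04,  2.30045742e-05]), 'position': array([238.93272126, 631.30429465, 231.28345395]), 'orientation': array([-9.37490279e-06,  1.79910606e-01,  9.83682964e-01, -1.50870166e-05]), 'force': array([0.41181727, 0.08209915, 0.15730078]), 'wrist_torque': array([-0.0019768 , -0.00134499, -0.00507761]), 'grip_force': 0.0, 'finger_gap': 0.9973812884990224}
```

View pics/scene0.png

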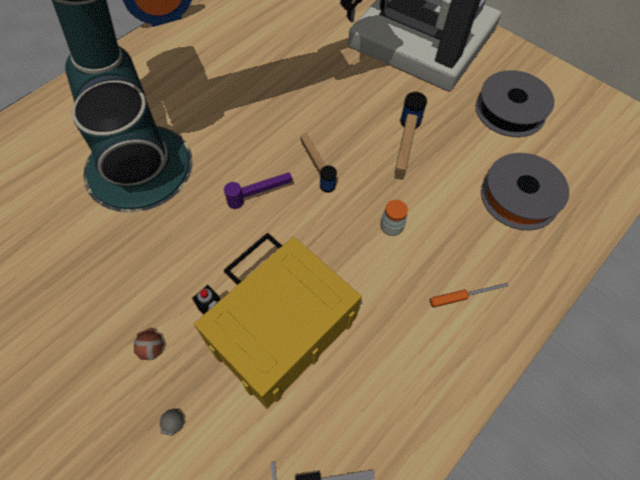

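View pics/top0.png

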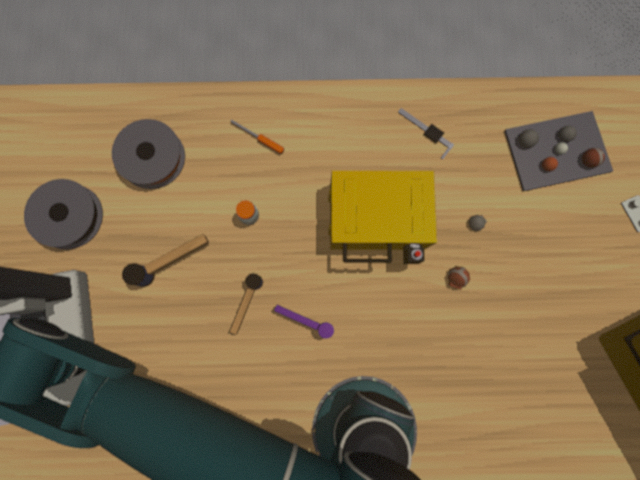

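Hammer look-alikes: purple mallet at scene (235,195) and top (325,330), ruled out by colour. Large blue mallet at scene (414,110) and top (138,275), ruled out because it is the bigger one. Small blue mallet at scene (328,180) and top (255,282): this is my choice. The yellow case is at top (383,208), with the red pin at (417,254) and the bar at (366,260).

```bash
cat > h.py <<'E'
import numpy as np,cv2
from plant import *
from scipy.optimize import minimize,least_squares
P={c:camera_params(c) for c in("scene","top")}
def proj(c,X):
    p=P[c];Y=np.atleast_2d(X)@np.array(p["R"]).T+p["t"]
    return np.c_[p["fx"]*Y[:,0]/Y[:,2]+p["cx"],p["fy"]*Y[:,1]/Y[:,2]+p["cy"]]
def back(c,uv,z):
    p=P[c];R=np.array(p["R"]);d=R.T@np.array([(uv[0]-p["cx"])/p["fx"],(uv[1]-p["cy"])/p["fy"],1]);o=-R.T@p["t"]
    return o+d*(z-o[2])/d[2]
def pose(X,v):
    c,s=np.cos(v[2]),np.sin(v[2]);return np.asarray(X)@np.array([[c,s,0],[-s,c,0],[0,0,1]])+[v[0],v[1],0]
def sil(c,parts,v):
    m=np.zeros((480*4,640*4),np.uint8)
    for X in parts: cv2.fillConvexPoly(m,cv2.convexHull((proj(c,pose(X,v))*4+1.5).round().astype(np.int32)),1)
    return cv2.resize(m.astype(np.float32),(640,480),interpolation=cv2.INTER_AREA)
def fit(masks,parts,v0):
    S=np.array([1,1,.01])
    def cost(u):
        t=0
        for c,m in masks.items():
            r=sil(c,parts,u*S);t+=np.abs(r-m).sum()/m.sum()
        return t
    u0=np.array(v0)/S
    r=minimize(cost,u0,method="Nelder-Mead",options=dict(initial_simplex=[u0,u0+[15,0,0],u0+[0,15,0],u0+[0,0,10]],xatol=.1,fatol=1e-4))
    return r.x*S,r.fun
def box(x,y,z): return np.array([[a,b,c] for a in x for b in y for c in z],float)
a=np.linspace(0,2*np.pi,40)
def cyl(r,z): return np.array([[r*np.cos(t),r*np.sin(t),k] for t in a for k in z])
MAL=[cyl(22,(0,64)),box((-155,-20),(-10,10),(20,44))]
CASE=[box((-100,100),(-140,140),(0,138))]
E
python3 - <<'E'
from h import *
mm={};cm={}
for c,pt in(("scene",(328,180)),("top",(254,282))):
    im=grab_frame(c)
    for d in trace(c,"mallet"):
        l,t,w,h=d["rect"]
        if l-3<=pt[0]<=l+w+3 and t-3<=pt[1]<=t+h+3: mm[c]=d["region"].astype(np.float32);print(c,d["rect"],d["conf"]);break
    hsv=cv2.cvtColor(im,cv2.COLOR_RGB2HSV)
    y=cv2.inRange(hsv,(21,180,50),(32,255,255));n,lab,st,ce=cv2.connectedComponentsWithStats(y)
    i=[k for k in range(1,n) if 200<ce[k][0]<450 and 150<ce[k][1]<400];i=max(i,key=lambda k:st[k][4]);m=(lab==i).astype(np.uint8)
    ct=cv2.findContours(m,0,1)[0];m[:]=0;cv2.fillPoly(m,[cv2.convexHull(max(ct,key=cv2.contourArea))],1)
    cm[c]=m.astype(np.float32);print(c,st[i])
    r=cv2.inRange(hsv,(0,170,90),(6,255,255))+cv2.inRange(hsv,(174,170,90),(180,255,255))
    q={"scene":(205,295),"top":(417,254)}[c];ys,xs=np.nonzero(r[q[1]-12:q[1]+12,q[0]-12:q[0]+12]);uv=(xs.mean()+q[0]-12,ys.mean()+q[1]-12)
    print("pin",uv,len(xs),back(c,uv,147))
h=back("top",(255,282),64);print("head",h, back("scene",(329,175),50))
v,f=fit(mm,MAL,[h[0],h[1],-.35]);print("mallet",v,f)
for c in mm: print(c,fit({c:mm[c]},MAL,v))
k=back("top",(383,208),138);w,f=fit(cm,CASE,[k[0],k[1],0]);print("case",w,f)
for c in cm: print(c,fit({c:cm[c]},CASE,w))
print("pin,bar",pose([[-131,-85,150],[-147,45,122]],w),proj("top",pose([[-131,-85,147],[-147,45,122]],w)),proj("scene",pose([[-131,-85,147],[-147,45,122]],w)))
print("grip",pose([[-55,0,32]],v))
# overlay crop
im=grab_frame("top")[:,:,::-1].copy();big=cv2.resize(im[190:350,210:450],None,fx=3,fy=3)
for X,vv in((MAL[0],v),(MAL[1],v),(CASE[0],w)):
    hh=cv2.convexHull(proj("top",pose(X,vv)).astype(np.float32));cv2.polylines(big,[((hh-[210,190]+.5)*3).astype(np.int32)],True,(0,255,0),1)
cv2.imwrite("pics/ov1.png",big)
E
```

```text
scene [303.4, 132.6, 37.2, 60.0] 0.88
scene [  195   238   166   170 14042]
pin (np.float64(203.3684210526316), np.float64(292.92105263157896)) 38 [ 473.20107884 -142.36160734  147.        ]
top [232.4, 275.3, 26.9, 54.3] 0.87
top [ 329  171  108   79 7935]
pin (np.float64(416.8125), np.float64(253.5)) 16 [ 470.3432021  -139.36631478  147.        ]
head [408.82380292 295.15495579  64.        ] [418.6492357  301.84170579  50.        ]
mallet [ 4.15936029e+02  3.00257797e+02 -3.92574553e-01] 0.3025645613670349
scene (array([ 4.16660795e+02,  2.98652773e+02, -3.96293010e-01]), np.float64(0.12426181137561798))
top (array([ 4.14767551e+02,  3.01949994e+02, -3.85040955e-01]), np.float64(0.16411712765693665))
case [ 6.04311541e+02 -5.94753677e+01 -1.39010084e-02] 0.07271105796098709
scene (array([ 6.06289644e+02, -6.32192269e+01, -2.16124027e-02]), np.float64(0.021081509068608284))
top (array([ 6.02467147e+02, -5.67325818e+01, -1.12245188e-02]), np.float64(0.028451718389987946))
pin,bar [[ 472.14265057 -142.64618175  150.        ]
 [ 457.95126934  -12.43633305  122.        ]] [[418.02445748 252.7996195 ]
 [367.4954095  260.12235691]] [[202.9175148  292.68202371]
 [246.35031334 252.12834645]]
grip [[365.12003367 321.29905756  32.        ]]
```

View pics/ov1.png

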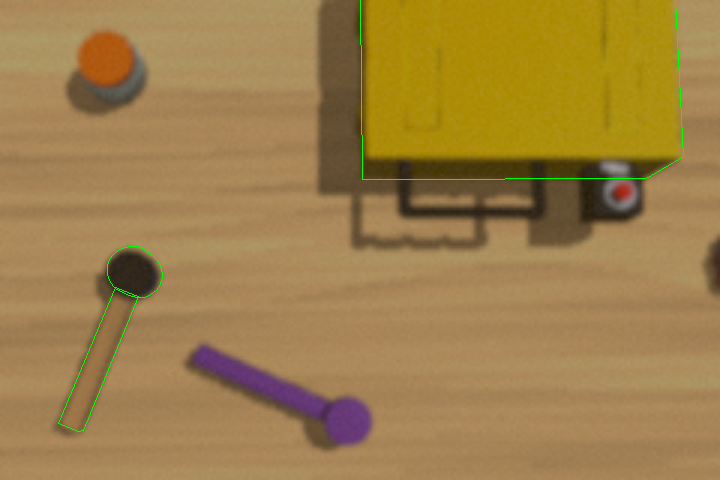

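The crop shows the small blue mallet with its head at crop (133,272), and the fitted outlines match it and the case. Mallet grip is at about (365,321,32), the pin at (472,-142), and the bar middle at (458,-12,122). Moving above the handle now.

{"op": "send_rows", "data": {
  "targets": [
    {"tx": -28.4, "ty": -30.7, "tz": 13.9, "fingers": 0},
    {"tx": -28.4, "ty": -30.7, "tz": 13.9},
    {"tx": -28.4, "ty": -30.7, "tz": 13.9},
    {"tx": -28.4, "ty": -30.7, "tz": 13.9},
    {"tx": -28.4, "ty": -30.7, "tz": 13.9},
    {"tx": -28.4, "ty": -30.7, "tz": 13.9},
    {"tx": -28.4, "ty": -30.7, "tz": 13.9},
    {"tx": -28.4, "ty": -30.7, "tz": 13.9, "az": 1.8}
  ],
  "squeeze": 110
}}

```text
schema error: expected keys ax, ay, az, tx, ty, tz, fingers
```

```bash
cat >> h.py <<'E'
from scipy.spatial.transform import Rotation as Ro
def delta(p,R=None):
    "tool-frame shift and turn (deg) to world TCP p, orientation R"
    s=get_state();q=s["orientation"];A=Ro.from_quat([q[1],q[2],q[3],q[0]])
    print("t",round(s["time"],2),"pos",s["position"].round(1),"F",s["force"].round(1),"gap",round(s["finger_gap"],3),"grip",round(s["grip_force"],1))
    print("shift",A.inv().apply(np.array(p)-s["position"]).round(1),"turn",None if R is None else np.degrees((A.inv()*R).as_rotvec()).round(2),"xaxis",A.apply([1,0,0]).round(3),"yaxis",A.apply([0,1,0]).round(3))
def frame(x,z):
    z=np.array(z,float)/np.linalg.norm(z);x=np.array(x,float);x-=z*(x@z);x/=np.linalg.norm(x)
    return Ro.from_matrix(np.c_[x,np.cross(z,x),z])
E
python3 - <<'E'
from h import *
t=-.393
delta([365,321,16],frame([-np.cos(t),-np.sin(t),0],[0,0,-1]))
im=grab_frame("scene")[:,:,::-1];cv2.imwrite("pics/s2.png",cv2.resize(im[60:260,200:440],None,fx=3,fy=3))
E
```

```text
t 1.35 pos [238.9 631.3 231.3] F [-0.8 -0.9 -0.7] gap 1.003 grip 0.0
shift [-227.7 -245.6  215.3] turn [-0.    0.    1.79] xaxis [-0.935  0.354 -0.   ] yaxis [ 0.354  0.935 -0.   ]
```

View pics/s2.png

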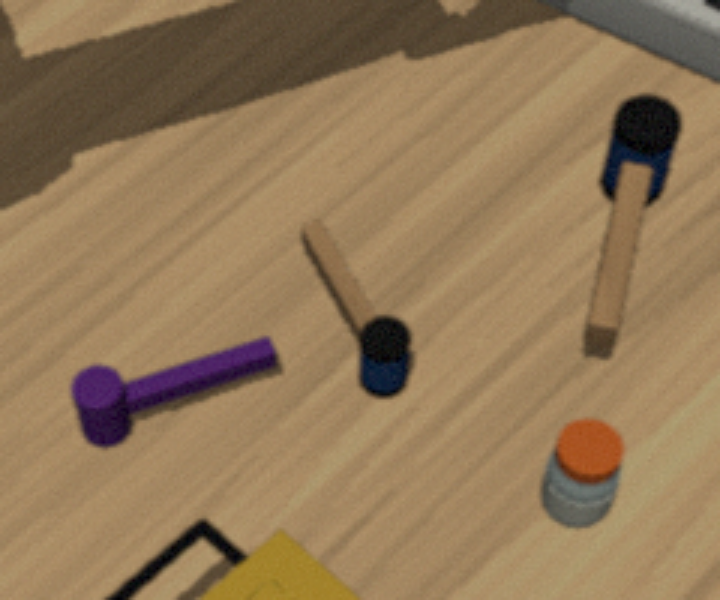

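The call was refused because every row needs all the keys, so the arm hasn't moved. The crop confirms the choice: the small blue mallet is at crop (385,355), smaller than the blue one at (640,150).

{"op": "send_rows", "data": {
  "targets": [
    {"ax": 0, "ay": 0, "az": 0, "tx": -28.4, "ty": -30.7, "tz": 13.9, "fingers": 0},
    {"ax": 0, "ay": 0, "az": 0, "tx": -28.4, "ty": -30.7, "tz": 13.9, "fingers": 0},
    {"ax": 0, "ay": 0, "az": 0, "tx": -28.4, "ty": -30.7, "tz": 13.9, "fingers": 0},
    {"ax": 0, "ay": 0, "az": 0, "tx": -28.4, "ty": -30.7, "tz": 13.9, "fingers": 0},
    {"ax": 0, "ay": 0, "az": 0, "tx": -28.4, "ty": -30.7, "tz": 13.9, "fingers": 0},
    {"ax": 0, "ay": 0, "az": 0, "tx": -28.4, "ty": -30.7, "tz": 13.9, "fingers": 0},
    {"ax": 0, "ay": 0, "az": 0, "tx": -28.4, "ty": -30.7, "tz": 13.9, "fingers": 0},
    {"ax": 0, "ay": 0, "az": 1.8, "tx": -28.4, "ty": -30.7, "tz": 13.9, "fingers": 0}
  ],
  "squeeze": 110
}}

```text
time: 2.2
position: [364.8, 319.7, 119.8]
orientation: [0.0, 0.195, 0.981, 0.0]
force: [1.4, 0.0, 0.3]
finger_gap: 0.997
grip_force: 0.0
```

```bash
python3 - <<'E'
from h import *
t=-.393
delta([365,321,16],frame([-np.cos(t),-np.sin(t),0],[0,0,-1]))
E
```

```text
t 2.2 pos [364.8 319.7 119.8] F [1.4 0.  0.3] gap 0.997 grip 0.0
shift [  0.4   1.3 103.8] turn [ 0.03  0.02 -0.  ] xaxis [-0.924  0.383 -0.   ] yaxis [0.383 0.924 0.001]
```

{"op": "send_rows", "data": {
  "targets": [
    {"ax": 0, "ay": 0, "az": 0, "tx": 0, "ty": 0.3, "tz": 34, "fingers": 0},
    {"ax": 0, "ay": 0, "az": 0, "tx": 0, "ty": 0, "tz": 34, "fingers": 0},
    {"ax": 0, "ay": 0, "az": 0, "tx": 0, "ty": 0, "tz": 25, "fingers": 0},
    {"ax": 0, "ay": 0, "az": 0, "tx": 0, "ty": 0, "tz": 11, "fingers": 60},
    {"ax": 0, "ay": 0, "az": 0, "tx": 0, "ty": 0, "tz": 0, "fingers": 255},
    {"ax": 0, "ay": 0, "az": 0, "tx": 0, "ty": 0, "tz": 0, "fingers": 255},
    {"ax": 0, "ay": 0, "az": 0, "tx": 0, "ty": 0, "tz": 0, "fingers": 255},
    {"ax": 0, "ay": 0, "az": 0, "tx": 0, "ty": 0, "tz": 0, "fingers": 255}
  ],
  "squeeze": 110
}}

```text
time: 3.0
position: [365.2, 322.1, 17.7]
orientation: [0.001, 0.195, 0.981, 0.001]
force: [-1.7, -1.4, 7.3]
finger_gap: 0.215
grip_force: 107.2
```

{"op": "send_rows", "data": {
  "targets": [
    {"ax": 0, "ay": 0, "az": 0, "tx": 0, "ty": 0, "tz": 0, "fingers": 255},
    {"ax": 0, "ay": 0, "az": 0, "tx": 0, "ty": 0, "tz": 0, "fingers": 255},
    {"ax": 0, "ay": 0, "az": 0, "tx": 0, "ty": 0, "tz": 0, "fingers": 255},
    {"ax": 0, "ay": 0, "az": 0, "tx": 0, "ty": 0, "tz": 0, "fingers": 255}
  ]
}}

```text
time: 3.4
position: [365.2, 322.1, 17.7]
orientation: [0.001, 0.195, 0.981, 0.001]
force: [-1.7, -0.8, 6.5]
finger_gap: 0.209
grip_force: 107.2
```

{"op": "send_rows", "data": {
  "targets": [
    {"ax": 0, "ay": 0, "az": 0, "tx": 0, "ty": 0, "tz": -10, "fingers": 255},
    {"ax": 0, "ay": 0, "az": 0, "tx": 0, "ty": 0, "tz": -20, "fingers": 255},
    {"ax": 0, "ay": 0, "az": 0, "tx": 0, "ty": 0, "tz": -40, "fingers": 255},
    {"ax": 0, "ay": 0, "az": 0, "tx": 0, "ty": 0, "tz": -45, "fingers": 255},
    {"ax": 0, "ay": 0, "az": 0, "tx": 0, "ty": 0, "tz": -45, "fingers": 255},
    {"ax": 0, "ay": 0, "az": 0, "tx": 0, "ty": 0, "tz": -35, "fingers": 255},
    {"ax": 0, "ay": 0, "az": 0, "tx": 0, "ty": 0, "tz": -12, "fingers": 255},
    {"ax": 0, "ay": 0, "az": 0, "tx": 0, "ty": 0, "tz": 0, "fingers": 255}
  ]
}}

```text
time: 4.2
position: [364.8, 321.7, 224.6]
orientation: [0.001, 0.195, 0.981, 0.001]
force: [0.7, -0.2, -4.7]
finger_gap: 0.215
grip_force: 108.2
```

```bash
python3 - <<'E'
from h import *
t=-.3
delta([471-55*np.cos(t),-142-55*np.sin(t),225],frame([-np.cos(t),-np.sin(t),0],[0,0,-1]))
im=grab_frame("scene")[:,:,::-1]
cv2.imwrite("pics/s3.png",cv2.resize(im[40:240,200:440],None,fx=3,fy=3))
E
```

```text
t 4.2 pos [364.8 321.7 224.6] F [ 0.7 -0.2 -4.7] gap 0.215 grip 108.2
shift [-220.9 -392.8   -1.1] turn [ 0.12  0.07 -5.34] xaxis [-0.924  0.383 -0.001] yaxis [0.383 0.924 0.002]
```

View pics/s3.png

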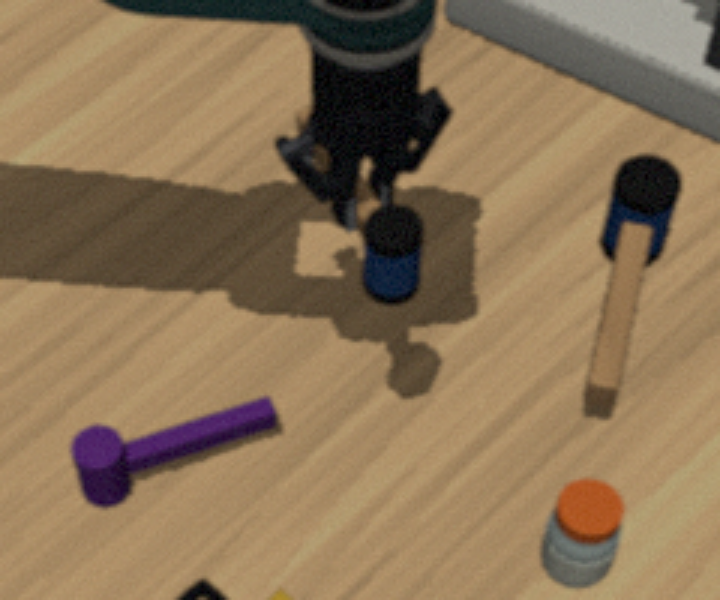

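The mallet is held upright, head at crop (392,255). Carrying it to the pin.

{"op": "send_rows", "data": {
  "targets": [
    {"ax": 0, "ay": 0, "az": 0, "tx": -10, "ty": -18, "tz": 0, "fingers": 255},
    {"ax": 0, "ay": 0, "az": 0, "tx": -18, "ty": -32, "tz": 0, "fingers": 255},
    {"ax": 0, "ay": 0, "az": 0, "tx": -18, "ty": -32, "tz": 0, "fingers": 255},
    {"ax": 0, "ay": 0, "az": 0, "tx": -18, "ty": -32, "tz": 0, "fingers": 255},
    {"ax": 0, "ay": 0, "az": 0, "tx": -18, "ty": -32, "tz": 0, "fingers": 255},
    {"ax": 0, "ay": 0, "az": 0, "tx": -18, "ty": -32, "tz": 0, "fingers": 255},
    {"ax": 0, "ay": 0, "az": 0, "tx": -18, "ty": -32, "tz": 0, "fingers": 255},
    {"ax": 0, "ay": 0, "az": 0, "tx": -18, "ty": -32, "tz": 0, "fingers": 255}
  ]
}}

```text
time: 5.05
position: [396.7, 44.4, 220.6]
orientation: [-0.002, 0.195, 0.981, -0.0]
force: [1.7, 0.4, -3.1]
finger_gap: 0.215
grip_force: 108.2
```

{"op": "send_rows", "data": {
  "targets": [
    {"ax": 0, "ay": 0, "az": 0, "tx": -18, "ty": -32, "tz": 0, "fingers": 255},
    {"ax": 0, "ay": 0, "az": 0, "tx": -18, "ty": -32, "tz": 0, "fingers": 255},
    {"ax": 0, "ay": 0, "az": 0, "tx": -18, "ty": -32, "tz": 0, "fingers": 255},
    {"ax": 0, "ay": 0, "az": 0, "tx": -18, "ty": -32, "tz": 0, "fingers": 255},
    {"ax": 0, "ay": 0, "az": -2.3, "tx": -12, "ty": -22, "tz": 0, "fingers": 255},
    {"ax": 0, "ay": 0, "az": -3, "tx": 0, "ty": 0, "tz": 0, "fingers": 255},
    {"ax": 0, "ay": 0, "az": 0, "tx": 0, "ty": 0, "tz": 0, "fingers": 255}
  ]
}}

```text
time: 5.75
position: [416.9, -125.3, 220.5]
orientation: [-0.002, 0.15, 0.989, 0.0]
force: [0.1, 0.4, -3.4]
finger_gap: 0.209
grip_force: 108.3
```

```bash
python3 - <<'E'
from h import *
t=-.3
delta([471-55*np.cos(t),-142-55*np.sin(t),172],frame([-np.cos(t),-np.sin(t),0],[0,0,-1]))
for c in P:
    im=grab_frame(c)
    ds=landmark_of(c,"mallet_head");print(c,[(np.round(d["xy"],1).tolist(),round(d["conf"],2)) for d in ds])
    print(proj(c,[[471,-142,225-17.7+32]]))
E
```

```text
t 5.75 pos [ 416.9 -125.3  220.5] F [ 0.1  0.4 -3.4] gap 0.209 grip 108.3
shift [-1.8  0.  48.5] turn [ 0.01 -0.22 -0.07] xaxis [-0.955  0.297  0.004] yaxis [0.297 0.955 0.   ]
scene [([232.6, 193.7], 0.89), ([194.3, 276.0], 0.83), ([415.0, 111.7], 0.81), ([199.5, 281.8], 0.64)]
[[193.6101824  273.26123555]]
top [([324.2, 329.8], 0.91), ([138.3, 277.4], 0.86), ([363.9, 260.4], 0.37)]
[[426.45447055 248.09815768]]
```

{"op": "send_rows", "data": {
  "targets": [
    {"ax": 0, "ay": -0.2, "az": 0, "tx": -1.8, "ty": 0, "tz": 15, "fingers": 255},
    {"ax": 0, "ay": 0, "az": 0, "tx": 0, "ty": 0, "tz": 20, "fingers": 255},
    {"ax": 0, "ay": 0, "az": 0, "tx": 0, "ty": 0, "tz": 8, "fingers": 255},
    {"ax": 0, "ay": 0, "az": 0, "tx": 0, "ty": 0, "tz": 3, "fingers": 255},
    {"ax": 0, "ay": 0, "az": 0, "tx": 0, "ty": 0, "tz": 0, "fingers": 255}
  ]
}}

```text
time: 6.45
position: [419.4, -125.3, 176.9]
orientation: [0.002, 0.15, 0.989, -0.0]
force: [0.1, -0.1, -3.7]
finger_gap: 0.212
grip_force: 108.3
```

```bash
python3 - <<'E'
from h import *
a=grab_frame("scene")[:,:,::-1];b=grab_frame("top")[:,:,::-1]
cv2.imwrite("pics/s4.png",np.hstack([cv2.resize(a[220:340,140:270],None,fx=3,fy=3),cv2.resize(b[200:320,360:490],None,fx=3,fy=3)]))
E
```

```text
(no output)
```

View pics/s4.png

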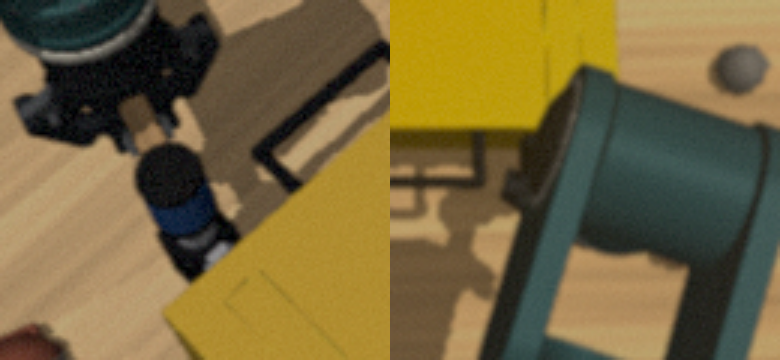

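The head sits above the catch housing, left crop (175,190). Pressing down in small steps.

{"op": "send_rows", "data": {
  "targets": [
    {"ax": 0, "ay": 0, "az": 0, "tx": 0, "ty": 0, "tz": 4, "fingers": 255},
    {"ax": 0, "ay": 0, "az": 0, "tx": 0, "ty": 0, "tz": 3, "fingers": 255},
    {"ax": 0, "ay": 0, "az": 0, "tx": 0, "ty": 0, "tz": 3, "fingers": 255},
    {"ax": 0, "ay": 0, "az": 0, "tx": 0, "ty": 0, "tz": 2, "fingers": 255}
  ]
}}

```text
time: 6.95
position: [419.4, -125.5, 165.1]
orientation: [0.002, 0.15, 0.989, -0.0]
force: [-4.0, 1.1, 4.5]
finger_gap: 0.214
grip_force: 109.1
```

{"op": "send_rows", "data": {
  "targets": [
    {"ax": 0, "ay": 0, "az": 0, "tx": 0, "ty": 0, "tz": 2, "fingers": 255},
    {"ax": 0, "ay": 0, "az": 0, "tx": 0, "ty": 0, "tz": 2, "fingers": 255},
    {"ax": 0, "ay": 0, "az": 0, "tx": 0, "ty": 0, "tz": 1, "fingers": 255}
  ]
}}

```text
time: 7.25
position: [419.6, -125.5, 160.3]
orientation: [0.002, 0.15, 0.989, -0.0]
force: [-3.1, 1.0, 3.7]
finger_gap: 0.213
grip_force: 109.4
```

{"op": "send_rows", "data": {
  "targets": [
    {"ax": 0, "ay": 0, "az": 0, "tx": 0, "ty": 0, "tz": 1.5, "fingers": 255},
    {"ax": 0, "ay": 0, "az": 0, "tx": 0, "ty": 0, "tz": 1.5, "fingers": 255},
    {"ax": 0, "ay": 0, "az": 0, "tx": 0, "ty": 0, "tz": 0, "fingers": 255}
  ]
}}

```text
time: 7.55
position: [419.6, -125.5, 157.0]
orientation: [0.002, 0.15, 0.989, -0.0]
force: [-2.1, 0.1, 3.7]
finger_gap: 0.215
grip_force: 109.1
```

{"op": "send_rows", "data": {
  "targets": [
    {"ax": 0, "ay": 0, "az": 0, "tx": 0, "ty": 0, "tz": 1, "fingers": 255},
    {"ax": 0, "ay": 0, "az": 0, "tx": 0, "ty": 0, "tz": 0, "fingers": 255}
  ]
}}

```text
time: 7.75
position: [419.6, -125.5, 156.1]
orientation: [0.002, 0.15, 0.989, -0.0]
force: [-2.4, 0.7, 2.6]
finger_gap: 0.215
grip_force: 109.3
```

{"op": "send_rows", "data": {
  "targets": [
    {"ax": 0, "ay": 0, "az": 0, "tx": 0, "ty": 0, "tz": 1.5, "fingers": 255},
    {"ax": 0, "ay": 0, "az": 0, "tx": 0, "ty": 0, "tz": 0, "fingers": 255}
  ]
}}

```text
time: 7.95
position: [419.5, -125.5, 155.3]
orientation: [0.002, 0.15, 0.989, -0.0]
force: [-7.9, 2.9, 10.9]
finger_gap: 0.213
grip_force: 110.4
```

{"op": "send_rows", "data": {
  "targets": [
    {"ax": 0, "ay": 0, "az": 0, "tx": 0, "ty": 0, "tz": 1.5, "fingers": 255},
    {"ax": 0, "ay": 0, "az": 0, "tx": 0, "ty": 0, "tz": 0, "fingers": 255}
  ]
}}

```text
time: 8.15
position: [419.7, -125.6, 154.8]
orientation: [0.002, 0.15, 0.989, -0.0]
force: [-13.6, 3.7, 21.8]
finger_gap: 0.215
grip_force: 111.9
```

{"op": "send_rows", "data": {
  "targets": [
    {"ax": 0, "ay": 0, "az": 0, "tx": 0, "ty": 0, "tz": -5, "fingers": 255},
    {"ax": 0, "ay": 0, "az": 0, "tx": 0, "ty": 0, "tz": -20, "fingers": 255},
    {"ax": 0, "ay": 0, "az": 0, "tx": 0, "ty": 0, "tz": -30, "fingers": 255},
    {"ax": 0, "ay": 0, "az": 2.7, "tx": 0, "ty": 0, "tz": -15, "fingers": 255},
    {"ax": 0, "ay": 0, "az": 2.6, "tx": 0, "ty": 0, "tz": 0, "fingers": 255},
    {"ax": 0, "ay": 0, "az": 0, "tx": 12, "ty": 22, "tz": 0, "fingers": 255},
    {"ax": 0, "ay": 0, "az": 0, "tx": 18, "ty": 32, "tz": 0, "fingers": 255},
    {"ax": 0, "ay": 0, "az": 0, "tx": 18, "ty": 32, "tz": 0, "fingers": 255}
  ]
}}

```text
time: 8.95
position: [407.5, -26.8, 222.2]
orientation: [0.001, 0.196, 0.981, -0.0]
force: [1.4, 0.3, -2.4]
finger_gap: 0.208
grip_force: 108.4
```

{"op": "send_rows", "data": {
  "targets": [
    {"ax": 0, "ay": 0, "az": 0, "tx": 18, "ty": 32, "tz": 0, "fingers": 255},
    {"ax": 0, "ay": 0, "az": 0, "tx": 18, "ty": 32, "tz": 0, "fingers": 255},
    {"ax": 0, "ay": 0, "az": 0, "tx": 18, "ty": 32, "tz": 0, "fingers": 255},
    {"ax": 0, "ay": 0, "az": 0, "tx": 18, "ty": 32, "tz": 0, "fingers": 255},
    {"ax": 0, "ay": 0, "az": 0, "tx": 18, "ty": 32, "tz": 0, "fingers": 255},
    {"ax": 0, "ay": 0, "az": 0, "tx": 18, "ty": 32, "tz": 0, "fingers": 255},
    {"ax": 0, "ay": 0, "az": 0, "tx": 18, "ty": 32, "tz": 0, "fingers": 255},
    {"ax": 0, "ay": 0, "az": 0, "tx": 0, "ty": 0, "tz": 0, "fingers": 255}
  ]
}}

```text
time: 9.75
position: [376.4, 230.7, 221.6]
orientation: [0.001, 0.193, 0.981, -0.0]
force: [-0.2, -0.4, -3.9]
finger_gap: 0.207
grip_force: 108.8
```

```bash
python3 - <<'E'
from h import *
t=-.393
delta([365,321,18],frame([-np.cos(t),-np.sin(t),0],[0,0,-1]))
a=grab_frame("scene");b=grab_frame("top")
w=[604.3,-59.5,-.0139]
for c,im in(("scene",a),("top",b)):
    hsv=cv2.cvtColor(im,cv2.COLOR_RGB2HSV)
    r=cv2.inRange(hsv,(0,170,90),(6,255,255))+cv2.inRange(hsv,(174,170,90),(180,255,255))
    q={"scene":(203,293),"top":(417,254)}[c];ys,xs=np.nonzero(r[q[1]-12:q[1]+12,q[0]-12:q[0]+12]);print(c,xs.mean()+q[0]-12,ys.mean()+q[1]-12,len(xs))
    print([proj(c,pose([[-131,-85,z]],w)).round(1).tolist() for z in(147,135)])
a=a[:,:,::-1];b=b[:,:,::-1]
cv2.imwrite("pics/s5.png",np.hstack([cv2.resize(a[270:320,180:230],(400,400)),cv2.resize(a[100:240,230:370],(400,400))]))
E
```

```text
t 9.75 pos [376.4 230.7 221.6] F [-0.2 -0.4 -3.9] gap 0.207 grip 108.8
shift [ 45.2  79.2 203.5] turn [-0.    0.11  0.2 ] xaxis [-0.925  0.38  -0.002] yaxis [ 0.38   0.925 -0.   ]
scene 204.03571428571428 294.32142857142856 28
[[[202.9, 292.7]], [[204.0, 294.9]]]
top 416.3636363636364 253.90909090909093 11
[[[418.0, 252.8]], [[417.0, 253.4]]]
```

View pics/s5.png

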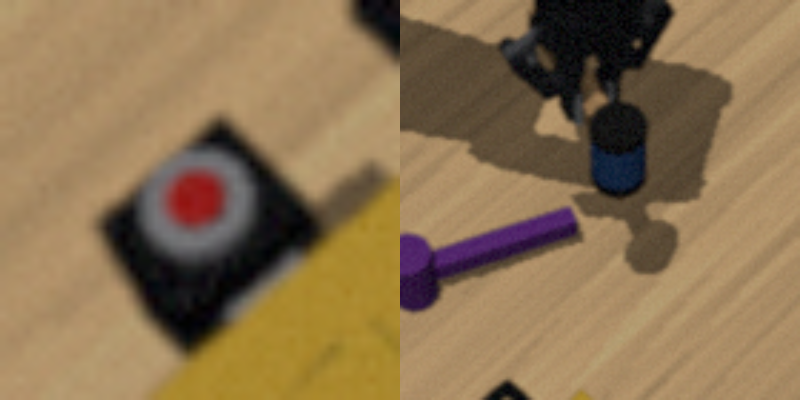

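The pin is flush at its stop: only its top disc shows inside the bush, left crop (195,198). The mallet is upright, right crop (618,150). Setting it down at its old spot.

{"op": "send_rows", "data": {
  "targets": [
    {"ax": 0, "ay": 0, "az": 0, "tx": 18, "ty": 32, "tz": 5, "fingers": 255},
    {"ax": 0, "ay": 0, "az": 0, "tx": 18, "ty": 32, "tz": 25, "fingers": 255},
    {"ax": 0, "ay": 0, "az": 0.2, "tx": 9, "ty": 15, "tz": 35, "fingers": 255},
    {"ax": 0, "ay": 0, "az": 0, "tx": 0, "ty": 0, "tz": 45, "fingers": 255},
    {"ax": 0, "ay": 0, "az": 0, "tx": 0, "ty": 0, "tz": 45, "fingers": 255},
    {"ax": 0, "ay": 0, "az": 0, "tx": 0, "ty": 0, "tz": 30, "fingers": 255},
    {"ax": 0, "ay": 0, "az": 0, "tx": 0, "ty": 0, "tz": 10, "fingers": 255},
    {"ax": 0, "ay": 0, "az": 0, "tx": 0, "ty": 0, "tz": 0, "fingers": 255}
  ]
}}

```text
time: 10.65
position: [366.7, 316.6, 26.7]
orientation: [0.001, 0.198, 0.98, -0.001]
force: [1.0, -0.6, -3.2]
finger_gap: 0.212
grip_force: 108.8
```

{"op": "send_rows", "data": {
  "targets": [
    {"ax": 0, "ay": 0, "az": 0, "tx": 0, "ty": 0, "tz": 4, "fingers": 255},
    {"ax": 0, "ay": 0, "az": 0, "tx": 0, "ty": 0, "tz": 3, "fingers": 255},
    {"ax": 0, "ay": 0, "az": 0, "tx": 0, "ty": 0, "tz": 0, "fingers": 255}
  ]
}}

```text
time: 10.95
position: [367.1, 317.8, 21.2]
orientation: [0.002, 0.197, 0.98, 0.0]
force: [0.1, -0.5, -3.1]
finger_gap: 0.211
grip_force: 108.8
```

{"op": "send_rows", "data": {
  "targets": [
    {"ax": 0, "ay": 0, "az": 0, "tx": 0, "ty": 0, "tz": 2, "fingers": 255},
    {"ax": 0, "ay": 0, "az": 0, "tx": 0, "ty": 0, "tz": 0, "fingers": 255}
  ]
}}

```text
time: 11.15
position: [366.8, 317.6, 18.6]
orientation: [0.002, 0.197, 0.98, -0.0]
force: [0.2, 0.1, -3.5]
finger_gap: 0.213
grip_force: 108.8
```

{"op": "send_rows", "data": {
  "targets": [
    {"ax": 0, "ay": 0, "az": 0, "tx": 0, "ty": 0, "tz": 1, "fingers": 255},
    {"ax": 0, "ay": 0, "az": 0, "tx": 0, "ty": 0, "tz": 0, "fingers": 255}
  ]
}}

```text
time: 11.35
position: [366.8, 317.7, 17.8]
orientation: [0.002, 0.197, 0.98, -0.0]
force: [-1.8, -0.4, 0.9]
finger_gap: 0.211
grip_force: 109.9
```

{"op": "send_rows", "data": {
  "targets": [
    {"ax": 0, "ay": 0, "az": 0, "tx": 0, "ty": 0, "tz": 0.4, "fingers": 255},
    {"ax": 0, "ay": 0, "az": 0, "tx": 0, "ty": 0, "tz": 0, "fingers": 150},
    {"ax": 0, "ay": 0, "az": 0, "tx": 0, "ty": 0, "tz": 0, "fingers": 110},
    {"ax": 0, "ay": 0, "az": 0, "tx": 0, "ty": 0, "tz": 0, "fingers": 80},
    {"ax": 0, "ay": 0, "az": 0, "tx": 0, "ty": 0, "tz": 0, "fingers": 80},
    {"ax": 0, "ay": 0, "az": 0, "tx": 0, "ty": 0, "tz": -15, "fingers": 80},
    {"ax": 0, "ay": 0, "az": 0, "tx": 0, "ty": 0, "tz": -30, "fingers": 80},
    {"ax": 0, "ay": 0, "az": 0, "tx": 0, "ty": 0, "tz": -45, "fingers": 80}
  ]
}}

```text
time: 12.15
position: [365.6, 317.0, 107.3]
orientation: [0.001, 0.197, 0.98, -0.001]
force: [0.1, 0.5, 0.3]
finger_gap: 0.684
grip_force: 0.0
```

{"op": "send_rows", "data": {
  "targets": [
    {"ax": 0, "ay": 0, "az": 0, "tx": 0, "ty": 0, "tz": -45, "fingers": 110},
    {"ax": 0, "ay": 0, "az": 0, "tx": 0, "ty": 0, "tz": -45, "fingers": 110},
    {"ax": 0, "ay": 0, "az": 0, "tx": 0, "ty": 0, "tz": -45, "fingers": 110},
    {"ax": 0, "ay": 0, "az": 0, "tx": 0, "ty": 0, "tz": 0, "fingers": 110}
  ]
}}

```text
time: 12.55
position: [367.0, 318.6, 249.8]
orientation: [0.005, 0.197, 0.98, 0.003]
force: [-0.0, 0.2, -0.7]
finger_gap: 0.569
grip_force: 0.0
```

```bash
python3 - <<'E'
from h import *
w=[604.3,-59.5,-.0139]; cy=np.array([-np.sin(w[2]),np.cos(w[2]),0])  # case y
cx=np.array([np.cos(w[2]),np.sin(w[2]),0])
g=pose([[-147,45,122]],w)[0];print("bar",g)
for tilt in(0,25):
    T=np.radians(tilt); z=np.array([0,0,-1])*np.cos(T)+cx*np.sin(T)
    # tool y in case x-z plane, tool x along case +-y
    for sg in(1,-1):
        print(tilt,sg); delta(g+19*z,frame(sg*cy,z))
        print("TCP",(g+19*z).round(1),"preTCP",(g-60*z).round(1))
im=grab_frame("scene")[:,:,::-1];cv2.imwrite("pics/s6.png",cv2.resize(im[90:330,150:430],None,fx=2.5,fy=2.5))
print(get_state()["q"].round(3))
E
```

```text
bar [457.93968056 -12.46111295 122.        ]
0 1
t 12.55 pos [367.  318.6 249.8] F [-0.   0.2 -0.7] gap 0.569 grip 0.0
shift [-210.6 -271.5  146.2] turn [ 0.71  0.12 68.07] xaxis [-0.922  0.386 -0.008] yaxis [0.386 0.922 0.009]
TCP [457.9 -12.5 103. ] preTCP [457.9 -12.5 182. ]
0 -1
t 12.55 pos [367.  318.6 249.8] F [-0.   0.2 -0.7] gap 0.569 grip 0.0
shift [-210.6 -271.5  146.2] turn [  -0.13    0.79 -111.93] xaxis [-0.922  0.386 -0.008] yaxis [0.386 0.922 0.009]
TCP [457.9 -12.5 103. ] preTCP [457.9 -12.5 182. ]
25 1
t 12.55 pos [367.  318.6 249.8] F [-0.   0.2 -0.7] gap 0.569 grip 0.0
shift [-218.1 -268.5  144.5] turn [-21.26 -14.72  66.93] xaxis [-0.922  0.386 -0.008] yaxis [0.386 0.922 0.009]
TCP [466.  -12.6 104.8] preTCP [432.6 -12.1 176.4]
25 -1
t 12.55 pos [367.  318.6 249.8] F [-0.   0.2 -0.7] gap 0.569 grip 0.0
shift [-218.1 -268.5  144.5] turn [  16.33  -23.59 -110.05] xaxis [-0.922  0.386 -0.008] yaxis [0.386 0.922 0.009]
TCP [466.  -12.6 104.8] preTCP [432.6 -12.1 176.4]
[ 0.664 -0.314  1.816 -0.003  1.631 -0.51 ]
```

View pics/s6.png

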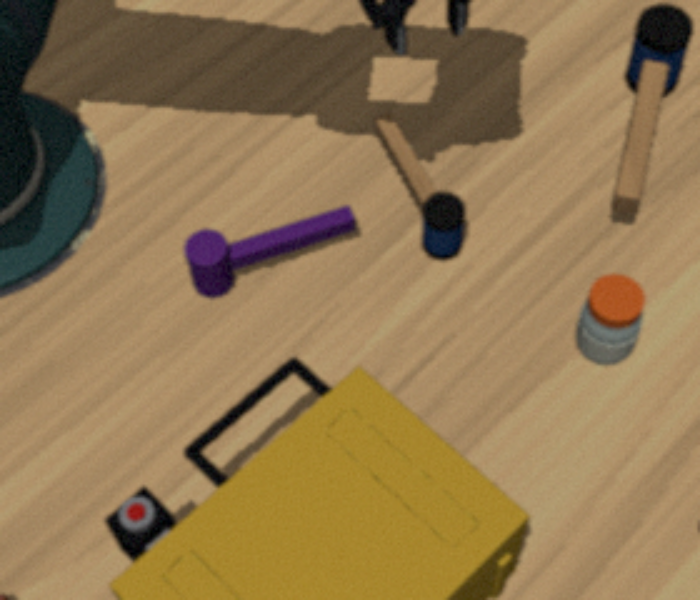

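The mallet stands on the bench, head at crop (443,225), well clear of the case. The pin is still down. Going to the bar now.

{"op": "send_rows", "data": {
  "targets": [
    {"ax": 0, "ay": 0, "az": 0, "tx": -25.4, "ty": -34.2, "tz": 0, "fingers": 125},
    {"ax": 0, "ay": 0, "az": 0, "tx": -25.4, "ty": -34.2, "tz": 0, "fingers": 125},
    {"ax": 0, "ay": 0, "az": 0, "tx": -25.4, "ty": -34.2, "tz": 0, "fingers": 125},
    {"ax": 0, "ay": 0, "az": 0, "tx": -25.4, "ty": -34.2, "tz": 0, "fingers": 125},
    {"ax": 0, "ay": 0, "az": 0, "tx": -25.4, "ty": -34.2, "tz": 0, "fingers": 125},
    {"ax": 0, "ay": 0, "az": 0, "tx": -25.4, "ty": -34.2, "tz": 0, "fingers": 125},
    {"ax": 0, "ay": 0, "az": 0, "tx": -25.4, "ty": -34.2, "tz": 0, "fingers": 125},
    {"ax": 0, "ay": 0, "az": 0, "tx": -25.4, "ty": -34.2, "tz": 0, "fingers": 125}
  ],
  "squeeze": 60
}}

```text
time: 13.4
position: [447.3, -14.8, 242.3]
orientation: [0.001, 0.197, 0.98, -0.0]
force: [0.2, 1.6, 0.6]
finger_gap: 0.506
grip_force: 0.0
```

{"op": "send_rows", "data": {
  "targets": [
    {"ax": 0, "ay": 0, "az": 8.5, "tx": 0, "ty": 0, "tz": 0, "fingers": 125},
    {"ax": 0, "ay": 0, "az": 8.5, "tx": 0, "ty": 0, "tz": 0, "fingers": 125},
    {"ax": 0, "ay": 0, "az": 8.5, "tx": 0, "ty": 0, "tz": 0, "fingers": 125},
    {"ax": 0, "ay": 0, "az": 8.5, "tx": 0, "ty": 0, "tz": 0, "fingers": 125},
    {"ax": 0, "ay": 0, "az": 8.5, "tx": 0, "ty": 0, "tz": 0, "fingers": 125},
    {"ax": 0, "ay": 0, "az": 8.5, "tx": 0, "ty": 0, "tz": 0, "fingers": 125},
    {"ax": 0, "ay": 0, "az": 8.5, "tx": 0, "ty": 0, "tz": 0, "fingers": 125},
    {"ax": 0, "ay": 0, "az": 8.5, "tx": 0, "ty": 0, "tz": 0, "fingers": 125}
  ]
}}

```text
time: 14.2
position: [447.3, -13.0, 242.1]
orientation: [0.001, 0.714, 0.7, 0.0]
force: [-0.6, 0.0, -0.3]
finger_gap: 0.511
grip_force: 0.0
```

```bash
cat >> h.py <<'E'
W=[604.3,-59.5,-.0139]
CY=np.array([-np.sin(W[2]),np.cos(W[2]),0]);CX=np.array([np.cos(W[2]),np.sin(W[2]),0])
def bar(th,tilt0=10):
    "bar point and tool frame with lid at th deg"
    a=np.radians(th);r=np.array([-247*np.cos(a)+12*np.sin(a),45,247*np.sin(a)+12*np.cos(a)])
    g=pose([[100,0,110]],W)[0]+r[0]*CX+r[1]*CY+[0,0,r[2]]
    T=np.radians(tilt0-th);z=CX*np.sin(T)-np.array([0,0,1])*np.cos(T)
    return g,z,frame(CY,z)
E
python3 - <<'E'
from h import *
g,z,R=bar(0)
delta(g-50*z,R);delta(g+19*z,R)
E
```

```text
t 14.2 pos [447.3 -13.  242.1] F [-0.6  0.  -0.3] gap 0.511 grip 0.0
shift [ 0.8  1.8 70.9] turn [-9.87  0.08 -0.28] xaxis [ 0.019  1.    -0.001] yaxis [ 1.    -0.019  0.002]
t 14.2 pos [447.3 -13.  242.1] F [-0.6  0.  -0.3] gap 0.511 grip 0.0
shift [  0.9  13.7 138.8] turn [-9.87  0.08 -0.28] xaxis [ 0.019  1.    -0.001] yaxis [ 1.    -0.019  0.002]
```

{"op": "send_rows", "data": {
  "targets": [
    {"ax": 0, "ay": 0, "az": 0, "tx": 0.8, "ty": 1.8, "tz": 20, "fingers": 125},
    {"ax": 0, "ay": 0, "az": 0, "tx": 0, "ty": 0, "tz": 35, "fingers": 125},
    {"ax": -5, "ay": 0, "az": -0.3, "tx": 0, "ty": 0, "tz": 15, "fingers": 125},
    {"ax": -4.9, "ay": 0, "az": 0, "tx": 0, "ty": 0, "tz": 0, "fingers": 125},
    {"ax": 0, "ay": 0, "az": 0, "tx": 0, "ty": 0, "tz": 0, "fingers": 125}
  ]
}}

```text
time: 14.7
position: [448.5, -12.3, 171.8]
orientation: [0.063, 0.707, 0.702, 0.062]
force: [0.0, 0.3, 0.7]
finger_gap: 0.51
grip_force: 0.0
```

```bash
python3 - <<'E'
from h import *
g,z,R=bar(0)
delta(g+19*z,R)
a=grab_frame("scene")[:,:,::-1];b=grab_frame("top")[:,:,::-1]
cv2.imwrite("pics/s7.png",np.hstack([cv2.resize(a[190:310,180:310],None,fx=3,fy=3),cv2.resize(b[200:320,310:440],None,fx=3,fy=3)]))
E
```

```text
t 14.7 pos [448.5 -12.3 171.8] F [0.  0.3 0.7] gap 0.51 grip 0.0
shift [-0.   0.5 69.7] turn [0.14 0.   0.37] xaxis [ 0.008  1.    -0.001] yaxis [ 0.984 -0.007  0.176]
```

View pics/s7.png

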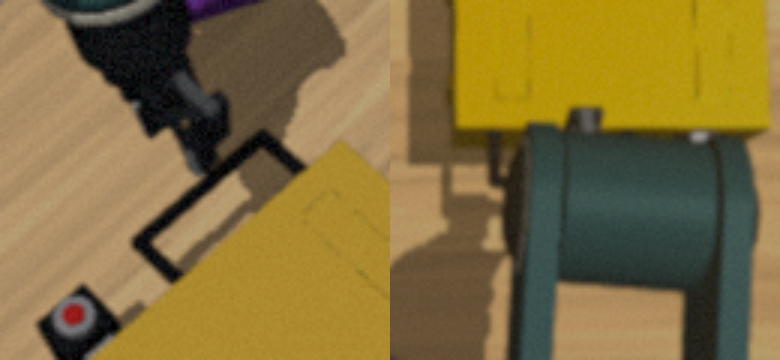

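The gripper is above the bar, fingertips at left crop (205,165). Descending around it.

{"op": "send_rows", "data": {
  "targets": [
    {"ax": 0, "ay": 0, "az": 0.3, "tx": 0, "ty": 0.5, "tz": 15, "fingers": 125},
    {"ax": 0, "ay": 0, "az": 0, "tx": 0, "ty": 0, "tz": 15, "fingers": 125},
    {"ax": 0, "ay": 0, "az": 0, "tx": 0, "ty": 0, "tz": 12, "fingers": 125},
    {"ax": 0, "ay": 0, "az": 0, "tx": 0, "ty": 0, "tz": 8, "fingers": 125},
    {"ax": 0, "ay": 0, "az": 0, "tx": 0, "ty": 0, "tz": 0, "fingers": 125}
  ]
}}

```text
time: 15.3
position: [458.6, -12.4, 121.7]
orientation: [0.062, 0.709, 0.7, 0.061]
force: [-0.5, 0.7, 0.2]
finger_gap: 0.509
grip_force: 0.0
```

{"op": "send_rows", "data": {
  "targets": [
    {"ax": 0, "ay": 0, "az": 0, "tx": 0, "ty": 0, "tz": 8, "fingers": 125},
    {"ax": 0, "ay": 0, "az": 0, "tx": 0, "ty": 0, "tz": 8, "fingers": 125},
    {"ax": 0, "ay": 0, "az": 0, "tx": 0, "ty": 0, "tz": 3.5, "fingers": 125},
    {"ax": 0, "ay": 0, "az": 0, "tx": 0, "ty": 0, "tz": 0, "fingers": 125}
  ]
}}

```text
time: 15.7
position: [462.2, -12.5, 103.8]
orientation: [0.062, 0.709, 0.7, 0.061]
force: [0.1, 1.1, -0.0]
finger_gap: 0.51
grip_force: 0.0
```

{"op": "send_rows", "data": {
  "targets": [
    {"ax": 0, "ay": 0, "az": 0, "tx": 0, "ty": 0, "tz": 0, "fingers": 180},
    {"ax": 0, "ay": 0, "az": 0, "tx": 0, "ty": 0, "tz": 0, "fingers": 210},
    {"ax": 0, "ay": 0, "az": 0, "tx": 0, "ty": 0, "tz": 0, "fingers": 255},
    {"ax": 0, "ay": 0, "az": 0, "tx": 0, "ty": 0, "tz": 0, "fingers": 255},
    {"ax": 0, "ay": 0, "az": 0, "tx": 0, "ty": 0, "tz": 0, "fingers": 255}
  ],
  "squeeze": 40
}}

```text
time: 16.2
position: [461.2, -12.5, 104.4]
orientation: [0.062, 0.709, 0.7, 0.061]
force: [-18.6, -0.4, 9.7]
finger_gap: 0.122
grip_force: 39.1
```

{"op": "send_rows", "data": {
  "targets": [
    {"ax": 0, "ay": 0, "az": 0, "tx": 0, "ty": -1.5, "tz": -0.5, "fingers": 255},
    {"ax": 0, "ay": 0, "az": 0, "tx": 0, "ty": 0, "tz": 0, "fingers": 255}
  ]
}}

```text
time: 16.4
position: [461.1, -12.5, 105.0]
orientation: [0.063, 0.709, 0.7, 0.062]
force: [3.1, -0.2, -1.9]
finger_gap: 0.127
grip_force: 39.2
```

```bash
python3 - <<'E'
from h import *
g,z,R=bar(0)
delta(g+19*z,R)
E
```

```text
t 16.4 pos [461.1 -12.5 105. ] F [ 3.1 -0.2 -1.9] gap 0.127 grip 39.2
shift [ 0.  -0.1  1.7] turn [0.16 0.01 0.07] xaxis [ 0.013  1.    -0.   ] yaxis [ 0.984 -0.013  0.176]
```

```bash
python3 - <<'E'
from h import *
s=get_state();q=s["orientation"];A=Ro.from_quat([q[1],q[2],q[3],q[0]]);h=pose([[100,45,110]],W)[0]
for d in(1,2):
    Q=Ro.from_rotvec(np.radians(d)*CY);p2=h+Q.apply(s["position"]-h)
    print(d,A.inv().apply(p2-s["position"]).round(3),np.degrees((A.inv()*Q*A).as_rotvec()).round(3),p2-s["position"])
E
```

```text
1 [-1.000e-03  7.010e-01 -4.199e+00] [ 1.     0.001 -0.   ] [-5.09615674e-02  7.08411412e-04  4.25714661e+00]
2 [-3.000e-03  1.474e+00 -8.386e+00] [ 2.     0.002 -0.   ] [-2.76250977e-02  3.84013590e-04  8.51453431e+00]
```

{"op": "send_rows", "data": {
  "targets": [
    {"ax": 1, "ay": 0, "az": 0, "tx": 0, "ty": 0.7, "tz": -4.2, "fingers": 255},
    {"ax": 1, "ay": 0, "az": 0, "tx": 0, "ty": 0.7, "tz": -4.2, "fingers": 255},
    {"ax": 1, "ay": 0, "az": 0, "tx": 0, "ty": 0.7, "tz": -4.2, "fingers": 255},
    {"ax": 1, "ay": 0, "az": 0, "tx": 0, "ty": 0.7, "tz": -4.2, "fingers": 255}
  ]
}}

```text
time: 16.8
position: [461.3, -12.5, 122.0]
orientation: [0.038, 0.711, 0.702, 0.037]
force: [3.3, -0.2, -1.6]
finger_gap: 0.123
grip_force: 39.3
```

{"op": "send_rows", "data": {
  "targets": [
    {"ax": 2, "ay": 0, "az": 0, "tx": 0, "ty": 1.47, "tz": -8.39, "fingers": 255},
    {"ax": 2, "ay": 0, "az": 0, "tx": 0, "ty": 1.47, "tz": -8.39, "fingers": 255},
    {"ax": 2, "ay": 0, "az": 0, "tx": 0, "ty": 1.47, "tz": -8.39, "fingers": 255}
  ]
}}

```text
time: 17.1
position: [463.8, -12.6, 147.5]
orientation: [0.0, 0.712, 0.703, -0.0]
force: [3.8, -1.6, -3.4]
finger_gap: 0.124
grip_force: 39.4
```

Low forces and the lid is moving freely. Continuing the arc (10° done).

{"op": "send_rows", "data": {
  "targets": [
    {"ax": 2, "ay": 0, "az": 0, "tx": 0, "ty": 1.47, "tz": -8.39, "fingers": 255},
    {"ax": 2, "ay": 0, "az": 0, "tx": 0, "ty": 1.47, "tz": -8.39, "fingers": 255},
    {"ax": 2, "ay": 0, "az": 0, "tx": 0, "ty": 1.47, "tz": -8.39, "fingers": 255},
    {"ax": 2, "ay": 0, "az": 0, "tx": 0, "ty": 1.47, "tz": -8.39, "fingers": 255},
    {"ax": 2, "ay": 0, "az": 0, "tx": 0, "ty": 1.47, "tz": -8.39, "fingers": 255},
    {"ax": 2, "ay": 0, "az": 0, "tx": 0, "ty": 1.47, "tz": -8.39, "fingers": 255}
  ]
}}

```text
time: 17.7
position: [476.8, -12.9, 196.7]
orientation: [-0.074, 0.708, 0.699, -0.074]
force: [0.8, -2.8, -2.2]
finger_gap: 0.118
grip_force: 39.5
```

{"op": "send_rows", "data": {
  "targets": [
    {"ax": 2, "ay": 0, "az": 0, "tx": 0, "ty": 1.47, "tz": -8.39, "fingers": 255},
    {"ax": 2, "ay": 0, "az": 0, "tx": 0, "ty": 1.47, "tz": -8.39, "fingers": 255},
    {"ax": 2, "ay": 0, "az": 0, "tx": 0, "ty": 1.47, "tz": -8.39, "fingers": 255},
    {"ax": 2, "ay": 0, "az": 0, "tx": 0, "ty": 1.47, "tz": -8.39, "fingers": 255},
    {"ax": 2, "ay": 0, "az": 0, "tx": 0, "ty": 1.47, "tz": -8.39, "fingers": 255},
    {"ax": 2, "ay": 0, "az": 0, "tx": 0, "ty": 1.47, "tz": -8.39, "fingers": 255}
  ]
}}

```text
time: 18.3
position: [499.9, -13.3, 242.3]
orientation: [-0.148, 0.696, 0.687, -0.147]
force: [-0.6, -5.3, -1.2]
finger_gap: 0.119
grip_force: 39.6
```

```bash
python3 - <<'E'
from h import *
g,z,R=bar(34);delta(g+17.3*z,R)
print(get_state()["q"].round(3))
E
```

```text
t 18.3 pos [499.9 -13.3 242.3] F [-0.6 -5.3 -1.2] gap 0.119 grip 39.6
shift [ 0.3 -0.1  0. ] turn [-0.08  0.08  0.02] xaxis [ 0.013  1.    -0.001] yaxis [ 0.913 -0.012 -0.408]
[-0.065 -0.003  1.588 -0.024  1.976 -0.056]
```

{"op": "send_rows", "data": {
  "targets": [
    {"ax": 2, "ay": 0, "az": 0, "tx": 0, "ty": 1.47, "tz": -8.39, "fingers": 255},
    {"ax": 2, "ay": 0, "az": 0, "tx": 0, "ty": 1.47, "tz": -8.39, "fingers": 255},
    {"ax": 2, "ay": 0, "az": 0, "tx": 0, "ty": 1.47, "tz": -8.39, "fingers": 255},
    {"ax": 2, "ay": 0, "az": 0, "tx": 0, "ty": 1.47, "tz": -8.39, "fingers": 255},
    {"ax": 2, "ay": 0, "az": 0, "tx": 0, "ty": 1.47, "tz": -8.39, "fingers": 255},
    {"ax": 2, "ay": 0, "az": 0, "tx": 0, "ty": 1.47, "tz": -8.39, "fingers": 255}
  ]
}}

```text
time: 18.9
position: [532.0, -14.0, 282.1]
orientation: [-0.22, 0.677, 0.668, -0.218]
force: [-2.3, -10.1, 0.2]
finger_gap: 0.125
grip_force: 39.6
```

{"op": "send_rows", "data": {
  "targets": [
    {"ax": 2, "ay": 0, "az": 0, "tx": 0, "ty": 1.47, "tz": -8.39, "fingers": 255},
    {"ax": 1, "ay": 0, "az": 0, "tx": 0, "ty": 0.7, "tz": -4.2, "fingers": 255},
    {"ax": 1, "ay": 0, "az": 0, "tx": 0, "ty": 0.7, "tz": -4.2, "fingers": 255},
    {"ax": 0, "ay": 0, "az": 0, "tx": 0, "ty": 0, "tz": 0, "fingers": 255},
    {"ax": 0, "ay": 0, "az": 0, "tx": 0, "ty": 0, "tz": 0, "fingers": 255},
    {"ax": 0, "ay": 0, "az": 0, "tx": 0, "ty": 0, "tz": 0, "fingers": 255}
  ]
}}

```text
time: 19.5
position: [544.2, -14.2, 293.5]
orientation: [-0.243, 0.669, 0.66, -0.241]
force: [-2.8, -9.5, 1.0]
finger_gap: 0.12
grip_force: 39.7
```

```bash
python3 - <<'E'
from h import *
g,z,R=bar(50);delta(g+17.3*z,R)
s=get_state();q=s["orientation"];A=Ro.from_quat([q[1],q[2],q[3],q[0]]);b=s["position"]-17.3*A.apply([0,0,1])-pose([[100,0,110]],W)[0]
print("lid deg",np.degrees(np.arctan2(b[2],-b@CX))-np.degrees(np.arctan2(12,247)),"radius",np.hypot(b[2],b@CX), s["dq"].round(3))
a=grab_frame("scene")[:,:,::-1].copy()
def lid(X): 
    X=np.array(X,float);t=np.radians(50);return np.c_[X[:,0]*np.cos(t)+X[:,2]*np.sin(t)+100,X[:,1],-X[:,0]*np.sin(t)+X[:,2]*np.cos(t)+110]
b2=grab_frame("top")[:,:,::-1].copy()
out=[]
for c,im,o in(("scene",a,(170,160)),("top",b2,(290,110))):
    big=cv2.resize(im[o[1]:o[1]+260,o[0]:o[0]+200],None,fx=2,fy=2)
    pt=proj(c,pose(lid([[-200,-140,28],[-200,140,28],[0,140,28],[0,-140,28]]),W))
    cv2.polylines(big,[((pt-o+.5)*2).astype(np.int32)],True,(0,255,0),1);out.append(big)
cv2.imwrite("pics/s8.png",np.hstack(out))
E
```

```text
t 19.5 pos [544.2 -14.2 293.5] F [-2.8 -9.5  1. ] gap 0.12 grip 39.7
shift [ 0.6 -0.1 -0.1] turn [-0.01  0.09 -0.05] xaxis [ 0.014  1.    -0.002] yaxis [ 0.766 -0.012 -0.643]
lid deg 49.969968629809415 radius 247.20793896718357 [ 0.    -0.001  0.001  0.    -0.004  0.001]
```

View pics/s8.png

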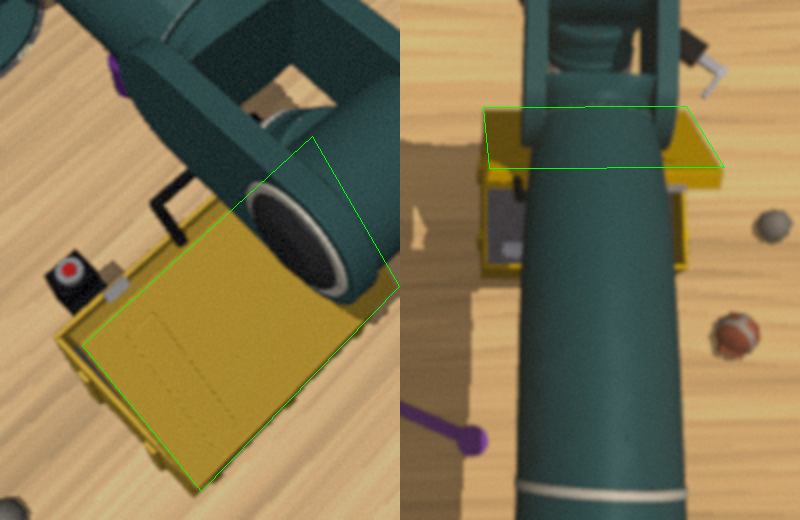

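The picture matches the 50° lid outline at scene crop (240,310) and top (600,140), and the rocks are where they were. I'll relieve the small sideways strain, settle, and hand in.

{"op": "send_rows", "data": {
  "targets": [
    {"ax": 0, "ay": 0, "az": 0, "tx": -0.8, "ty": 0, "tz": 0, "fingers": 255},
    {"ax": 0, "ay": 0, "az": 0, "tx": 0, "ty": 0, "tz": 0, "fingers": 255},
    {"ax": 0, "ay": 0, "az": 0, "tx": 0, "ty": 0, "tz": 0, "fingers": 255},
    {"ax": 0, "ay": 0, "az": 0, "tx": 0, "ty": 0, "tz": 0, "fingers": 255},
    {"ax": 0, "ay": 0, "az": 0, "tx": 0, "ty": 0, "tz": 0, "fingers": 255},
    {"ax": 0, "ay": 0, "az": 0, "tx": 0, "ty": 0, "tz": 0, "fingers": 255}
  ]
}}

```text
time: 20.2
position: [544.1, -14.3, 293.4]
orientation: [-0.243, 0.669, 0.66, -0.24]
force: [-4.7, -2.8, 4.0]
finger_gap: 0.123
grip_force: 39.8
```

```bash
python3 - <<'E'
from h import *
g,z,R=bar(50);delta(g+17.3*z,R);print(job_done())
E
```

```text
t 20.2 pos [544.1 -14.3 293.4] F [-4.7 -2.8  4. ] gap 0.123 grip 39.8
shift [ 0.7 -0.1 -0.2] turn [0.08 0.06 0.03] xaxis [ 0.013  1.    -0.   ] yaxis [ 0.767 -0.01  -0.642]
the job is handed in; nothing more can be done
None
```

Job handed in at 20.2 s: I pressed the pin down to its stop with the mallet, stood the mallet back on the bench clear of the case, and the robot is still holding the lid at about 50°; no verdict came back.

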